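# Put up the wide sheet easel

### The arm

A 7-joint arm with a two-finger parallel gripper is mounted at the origin on a cart in front of the work surface, level with it; the furniture and walls round the work are solid. World frame = base frame: x ahead of the robot, y to its left, z up, the work surface at z = 0. Lengths are in m, angles in rad, forces in N, time in s.
With the tool pointing down it reaches from about 0.4 to 0.85 m from the base axis. Payload 10.4 kg.
Tool frame: the origin (TCP) lies at the very end of the fingers, on their centre line; the grasp point (between the pads) lies manip.grip_depth behind it (manip.grip_depth is the distance from the TCP to the grasp point, in m); z points along the fingers, y is the line along which they close (so a half turn about z gives the same grasp; the last joint's range is limited). The gripper opens to 85 mm and grips with 20 to 120 N. Pads are 22 mm wide; open, the fingers measure 114 mm over their backs; the gripper's body (76 mm by 85 mm) begins 54 mm behind the grasp point. The pads swing forward as they close: fully open they stand 13 mm farther back than shut.
Start: joints at [-1.129, 0.332, -0.065, 1.46, 0.022, 1.35, -0.088], TCP at [0.28, 0.559, 0.231] pointing down, gripper open.
Joint ranges: [-2.6, 2.6], [-0.5, 2.12], [-1.47, 1.34], [0.16, 2.42], [-1.27, 4.41], [0.06, 2.06], [-2.6, 2.6]. Speed limits (rad/s): [2.22, 2.22, 2.79, 2.79, 3.14, 3.14, 3.14].

### API

Orientations are given as [roll, pitch, yaw] about the fixed x, y, z axes, in that order (R = Rz(yaw) Ry(pitch) Rx(roll)).
In Python, from plant import manip gives the robot as it stands.
- The arm moves only by the tool step_arm, never from a script. Its argument "increments" is text: rows parted by semicolons, each of 7 numbers parted by spaces: the shift along the world's x, y, z in cm, then the turn, a rotation vector about the world's x, y, z in degrees, then the finger opening in cm, from 0 to 8.54. A call has 1 to 8 rows; each row is the pose to reach, as a shift and turn from the pose commanded when the call began; what a row does not reach only later rows make up. A row lasts 1/12 s, in which the tool goes at most 41.7 mm and 7.16 degrees, less where a joint would pass 70% of its speed; a pose out of reach is approached as far as the arm can. A call with a gripper value outside its range is refused whole. The fingers move at their own pace and stop on an object; "force" is the grip in N (left out, the last holds). Time passes only in rows, so rows that repeat a pose let the fingers close. It gives the time, the measured TCP pose, the force, the opening and the grip force at its end, in the units of the state.
- manip.observe(): the state, without advancing time (a new reading comes with each control period).
- manip.snapshot(name): name is "scene" or "top" or "wrist"; returns a dict with "image" (384x512x3 uint8, red, green, blue), "fx", "fy", "cx", "cy" (pixels), "origin" and "rotation" of the camera in the world; the wrist camera has in their place "mount" (4x4, takes a point from camera to tool coordinates, whose origin is the TCP and whose axes are the flange's). Camera axes: x right, y up, looking along -z (the intrinsics and any distortion apply to the point x, -y, -z); pixel columns grow to the right and rows downward; lengths in m; the calibration is good to about 2 mm. A picture is of the moment at which its call begins: read the wrist's pose just before it. There is no depth.
- manip.job_done(): hands the job in; it is judged then, once.
The state is a dict: "t": time; "qpos": joint angles; "joint_velocities": joint speeds; "effort": joint torques, N m; "eef_pos": TCP position; "ee_rot": TCP orientation; "ft_force": force on the tool from outside, world axes, zero at the start; "ft_torque": the same for the moment, N m; "width": opening from 0.0 (shut) to 1.0 (fully open); "grip_force": force on a finger pad.
Only numpy, scipy, OpenCV 4.12 (cv2) and the standard library are available. Lean on these libraries where they do the work, as an engineer would, in place of code of your own. Each camera call takes 0.05 s, during which the arm holds its last target. There are 200 camera calls.

### The job

Two folding sheet easels lie folded flat on the worktop. Put up the wider one for the next order sheet: raise its panel by the pull loop past the dead centre of its spring so that it snaps open and stands by itself, leaning back against its stop. Leave the narrower easel folded.

Things in the scene. Friction and masses are not known exactly. Their poses are not given: they have to be found in the camera images.
- wide_easel: aluminium base of the wider easel, 145x160x8 mm, screwed down (fixed); hinge cheeks and a spring strut (+y) outside it, to 44 mm high. Origin: centre of its underside. x points from pull loop to hinge, y along the hinge, z up. Hinge axis at x=+62.5, z=30 mm. Grey panel 160 mm wide, 125 from hinge to free edge, 6 mm thick; folded, it lies level at z=30 mm. The base does not reach under the loop.
- wide_easel_bar (a point): middle of the grip bar of its pull loop: round rubber bar 10 mm thick, 60 mm long, along y, on wires at y=-36 and +36 mm, 180 mm from the hinge axis; 50 mm open between bar and panel edge. Folded it is 30 mm above the worktop, nothing under or before it. Pinched across from above, it turns between the fingers, so they can stay vertical. Axes: the panel's, as the base's when folded.
- wide_panel (a joint): angle of the wide panel (rad): 0 folded flat, 1.85 open against its stop, leaning 16 degrees back, away from where the loop lay. It opens upward about the hinge: the loop rises, then goes over towards the base's +x. An over-centre spring holds it shut (about 4 N at the bar), pushes it back below about 0.95 rad and beyond that throws it to the open stop.
- narrow_panel (a joint): angle of the narrow easel's panel (rad), same sense: 0 folded flat, 1.85 open; starts folded, to stay so. Same make, fixed about 0.3 m to the left or right of the wide easel; panel 95 mm wide and 95 mm long, base 115x95 mm, with a like pull loop.

How it is judged:
At the end, for the whole second after the job is handed in: the wide easel's panel stands open at rest, its angle above 1.65 rad (within 0.2 rad of its stop), and the narrow easel's panel is folded, below 0.17 rad (value of joint wide_panel above 1.65 rad and velocity of joint wide_panel between -0.1 and 0.1 rad/s and value of joint narrow_panel below 0.17 rad); the robot touches nothing.
It fails at once if the narrow easel's panel is raised by more than 0.5 rad (value of joint narrow_panel above 0.5 rad).
It also fails if it takes over 37 s, if anything falls off the work surface, if the arm or the gripper's body presses on something with over 40 N, if the wrist force passes 120 N, or if a joint passes its speed limit or range.

## Working session

There is one attempt and no reset: what is moved stays moved. The work goes in short steps, Python scripts to look and compute and a tool call to move; the robot and the scene stay as the last step left them, time stands still between calls to the robot, and variables do not carry over. Pictures are saved under pics/ and viewed, at most 10 in all, crops included, and the job is handed in when it is done.

Besides the shell and the picture viewer there is one more tool, called after "Emit:" as name(argument=value, ...) on one line, values as JSON. step_arm: Moves the arm, as the interface text tells. Its arguments: {"type":"object","properties":{"increments":{"type":"string"},"force":{"type":"number"}},"required":["increments"]}

```bash
mkdir -p pics; cat > h.py <<'E'
import numpy as np, cv2
from plant import manip
def snap(n,f):
    s=manip.snapshot(n); cv2.imwrite('pics/'+f,cv2.cvtColor(s['image'],cv2.COLOR_RGB2BGR)); return s
def ray(s,u,v,z):
    d=np.array([(u-s['cx'])/s['fx'],-(v-s['cy'])/s['fy'],-1.]); R=np.array(s['rotation']); o=np.array(s['origin'])
    w=R@d; return o+w*(z-o[2])/w[2]
E
python3 - <<'E'
from h import *
import pickle
s=snap('top','top.png'); t=snap('scene','scene.png')
pickle.dump((s,t),open('s.pkl','wb'))
print({k:v for k,v in s.items() if k!='image'}); o=manip.observe(); print(o,manip.grip_depth)
E
```

```text
{'fx': 351.1894543651789, 'fy': 351.1894543651789, 'cx': 249.43381436389004, 'cy': 192.15148731453579, 'origin': array([0.44235137, 0.0534041 , 0.9137492 ]), 'rotation': array([ 0.0881792 ,  0.03794669, -1.57840548])}
{'t': 0.1, 'qpos': array([-1.12862155,  0.33277586, -0.06468739,  1.46087225,  0.02158858,
        1.34991065, -0.08846188]), 'joint_velocities': array([ 0.0009362 , -0.00109727, -0.00023055, -0.00102425,  0.00128692,
        0.00127432, -0.00067796]), 'effort': array([ 1.54600591e-03, -6.26744127e+01,  4.93766635e-02, -3.92431962e+01,
        1.63391617e-02,  6.84586572e-03, -3.37795370e-05]), 'eef_pos': array([0.27999015, 0.55838893, 0.23060883]), 'ee_rot': array([-3.14032246e+00,  5.22501640e-05,  2.67686112e+00]), 'ft_force': array([ 0.34972716,  0.14103607, -1.00128625]), 'ft_torque': array([-0.01508462,  0.01821185,  0.0264143 ]), 'grip_force': 0.0, 'width': 1.000805127935853} 0.0187
```

View pics/top.png

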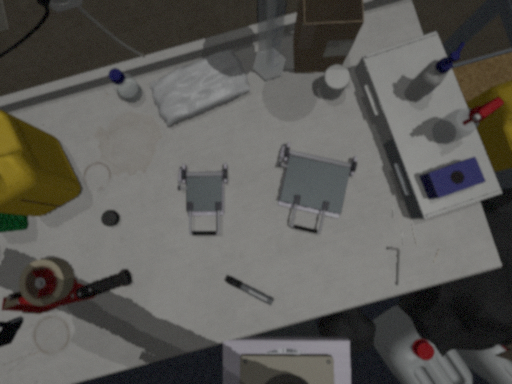

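View pics/scene.png

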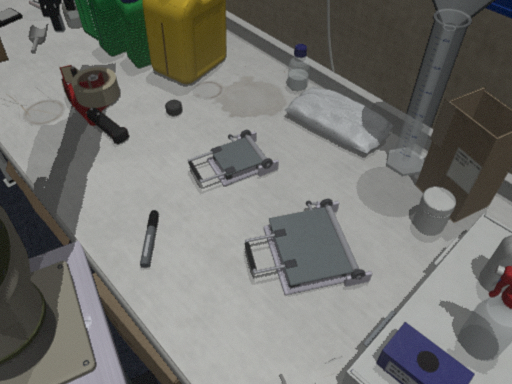

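The top view shows the wide easel on the right, with its panel around (314,185) and its grip bar near (305,229). The narrow one is on the left, with its bar near (204,233). Both hinges are on the far side.

```bash
cat >> h.py <<'E'
from scipy.spatial.transform import Rotation as Ro
def fix(s): s=dict(s); s['rotation']=Ro.from_euler('xyz',s['rotation']).as_matrix(); return s
E
python3 - <<'E'
from h import *
import pickle
for name,s,roi in zip(('top','scene'),map(fix,pickle.load(open('s.pkl','rb'))),((275,335,205,240),(238,262,235,285))):
    im=s['image']; g=im.max(2); m=np.zeros_like(g); x0,x1,y0,y1=roi
    m[y0:y1,x0:x1]=(g[y0:y1,x0:x1]<60)*255
    n,l,st,c=cv2.connectedComponentsWithStats(m)
    for i in range(1,n):
        if st[i][4]>20:
            r=cv2.minAreaRect(np.argwhere(l==i)[:,::-1].astype(np.float32)); print(name,st[i],c[i],r)
            print(ray(s,*c[i],0.03),[ray(s,*p,0.03).round(3) for p in cv2.boxPoints(r)])
    if name=='top':
        for p in ((285,151),(351,159),(277,205),(340,216),(204,233)): print(p,ray(s,*p,.033).round(3))
    else: cv2.imwrite('pics/c.png',cv2.resize(cv2.cvtColor(im[180:310,220:390],cv2.COLOR_RGB2BGR),None,fx=4,fy=4))
    if name=='top': a=cv2.resize(cv2.cvtColor(im[140:240,265:365],cv2.COLOR_RGB2BGR),None,fx=5,fy=5); cv2.imwrite('pics/ct.png',a)
E
```

```text
top [294 226  23   7  62] [305.61290323 228.83870968] ((304.94464111328125, 228.81378173828125), (22.534164428710938, 3.1281356811523438), 10.007980346679688)
[ 0.42755566 -0.05291626  0.03      ] [array([ 0.429, -0.023,  0.03 ]), array([ 0.436, -0.025,  0.03 ]), array([ 0.426, -0.079,  0.03 ]), array([ 0.419, -0.078,  0.03 ])]
(285, 151) [ 0.624 -0.005  0.033]
(351, 159) [ 0.601 -0.17   0.033]
(277, 205) [0.487 0.017 0.033]
(340, 216) [ 0.459 -0.138  0.033]
(204, 233) [0.419 0.201 0.033]
scene [245 243  10  27 112] [249.47321429 255.86607143] ((249.44119262695312, 255.76473999023438), (26.92145538330078, 4.365641117095947), 75.96376037597656)
[ 0.42642832 -0.05088443  0.03      ] [array([ 0.43 , -0.021,  0.03 ]), array([ 0.438, -0.022,  0.03 ]), array([ 0.423, -0.079,  0.03 ]), array([ 0.415, -0.078,  0.03 ])]
```

View pics/ct.png

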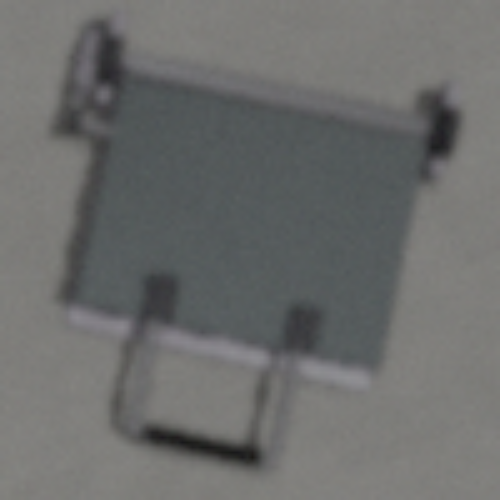

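The bar is at about (0.427, -0.052). The crop shows the bar from (145,432) to (258,455). Next I'll get the yaw from the panel mask.

```bash
python3 - <<'E'
from h import *
import pickle
for s,seed in zip(map(fix,pickle.load(open('s.pkl','rb'))),((315,182),(310,243))):
    im=cv2.GaussianBlur(s['image'],(3,3),0)
    m=np.zeros((386,514),np.uint8); cv2.floodFill(im.copy(),m,seed,255,(14,)*3,(14,)*3,4|cv2.FLOODFILL_MASK_ONLY|cv2.FLOODFILL_FIXED_RANGE|(255<<8))
    m=cv2.morphologyEx(m[1:-1,1:-1],cv2.MORPH_OPEN,np.ones((5,5)))
    P=np.array([ray(s,u,v,.033)[:2] for v,u in np.argwhere(m)]).astype(np.float32)*1000
    r=cv2.minAreaRect(P); print(len(P),r, cv2.boxPoints(r).round())
    c=np.array(r[0])/1000
    for yaw in (-10,-12,-14):
        e=np.array([np.cos(np.radians(yaw)),np.sin(np.radians(yaw))]); print(yaw,c-e*.1175)
E
```

```text
2845 ((540.8941650390625, -77.6232681274414), (155.7087860107422, 123.04249572753906), 77.2343978881836) [[ 464. -140.]
 [ 584. -167.]
 [ 618.  -15.]
 [ 498.   12.]]
-10 [ 0.42517925 -0.05721961]
-12 [ 0.42596182 -0.05319364]
-14 [ 0.42688442 -0.04919745]
4021 ((539.4569091796875, -76.03230285644531), (158.12716674804688, 122.20877075195312), 76.37738800048828) [[ 461. -138.]
 [ 580. -167.]
 [ 617.  -14.]
 [ 499.   15.]]
-10 [ 0.423742   -0.05562864]
-12 [ 0.42452457 -0.05160268]
-14 [ 0.42544716 -0.04760648]
```

Emit:
step_arm(increments="12 -31 0 0 0 -40 4.5;12 -31 0 0 0 -40 4.5;12 -31 0 0 0 -40 4.5;12 -31 0 0 0 -40 4.5;12 -31 0 0 0 -40 4.5;12 -31 0 0 0 -40 4.5;12 -31 0 0 0 -40 4.5;12 -31 0 0 0 -40 4.5", force=50)

```text
t: 0.77
eef_pos: [0.4003, 0.2465, 0.2312]
ee_rot: [-3.142, -0.0, 1.978]
ft_force: [1.0, 0.2, 0.3]
width: 0.527
grip_force: 0.0
```

Emit:
step_arm(increments="2.6 -30 -9 0 0 -36.4 4.5;2.6 -30 -9 0 0 -36.4 4.5;2.6 -30 -9 0 0 -36.4 4.5;2.6 -30 -9 0 0 -36.4 4.5;2.6 -30 -9 0 0 -36.4 4.5;2.6 -30 -9 0 0 -36.4 4.5;2.6 -30 -9 0 0 -36.4 4.5;2.6 -30 -9 0 0 -36.4 4.5")

```text
t: 1.43
eef_pos: [0.4251, -0.0556, 0.1402]
ee_rot: [-3.141, 0.001, 1.339]
ft_force: [0.5, 1.0, -0.1]
width: 0.526
grip_force: 0.0
```

Emit:
step_arm(increments="0 0 0 0 0 0 4.5;0 0 0 0 0 0 4.5;0 0 0 0 0 0 4.5")

```text
t: 1.68
eef_pos: [0.4261, -0.0506, 0.1414]
ee_rot: [-3.141, -0.0, 1.344]
ft_force: [0.3, 0.7, 0.7]
width: 0.522
grip_force: 0.0
```

```bash
python3 - <<'E'
from h import *
o=manip.observe(); s=snap('wrist','w1.png'); print(o['eef_pos'],o['ee_rot'])
R=Ro.from_euler('xyz',o['ee_rot']).as_matrix(); T=np.eye(4);T[:3,:3]=R;T[:3,3]=o['eef_pos']; M=T@np.array(s['mount'])
print({k:v for k,v in s.items() if k!='image'})
s['rotation'],s['origin']=M[:3,:3],M[:3,3]; import pickle; pickle.dump(s,open('w1.pkl','wb'))
E
```

```text
[ 0.42612533 -0.05058968  0.14136228] [-3.14148748e+00 -1.46312932e-04  1.34387808e+00]
{'fx': 290.5407172821658, 'fy': 290.5407172821658, 'cx': 251.94799021404893, 'cy': 192.97349612227353, 'mount': array([[ 2.96630352e-04,  9.55880369e-01,  2.93756075e-01,
         7.61231298e-02],
       [ 9.99999892e-01, -3.88961424e-04,  2.55893497e-04,
         2.21546123e-04],
       [ 3.58863352e-04,  2.93755967e-01, -9.55880381e-01,
        -1.44100067e-01],
       [ 0.00000000e+00,  0.00000000e+00,  0.00000000e+00,
         1.00000000e+00]])}
```

View pics/w1.png

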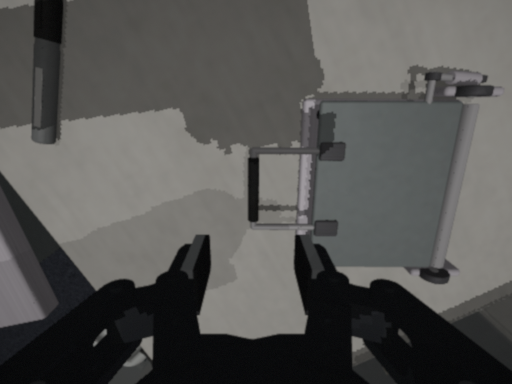

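The wrist view shows the bar at about (253,189), vertical, between the fingers' planes. The panel is square to the image.

```bash
python3 - <<'E'
from h import *
import pickle
s=pickle.load(open('w1.pkl','rb')); g=s['image'].max(2); m=np.zeros_like(g); m[145:235,240:268]=(g[145:235,240:268]<45)*255
P=np.argwhere(m)[:,::-1].astype(np.float32); r=cv2.minAreaRect(P); print(r, [ray(s,*p,.03).round(4) for p in cv2.boxPoints(r)], ray(s,*r[0],.03))
a,b=ray(s,330,101,.033),ray(s,450,100,.033); print(np.degrees(np.arctan2(*(b-a)[1::-1])))
E
```

```text
((253.0, 189.5), (63.0, 10.0), 90.0) [array([ 0.4296, -0.0205,  0.03  ]), array([ 0.4383, -0.0225,  0.03  ]), array([ 0.4251, -0.0813,  0.03  ]), array([ 0.4158, -0.0792,  0.03  ])] [ 0.42741822 -0.04990007  0.03      ]
-12.529138353491488
```

Emit:
step_arm(increments="0.1 0.1 -4 0 0 0 4.5;0.1 0.1 -7 0 0 0 4.5;0.1 0.1 -10 0 0 0 4.5;0.1 0.1 -12 0 0 0 4.5;0.1 0.1 -12.8 0 0 0 4.5;0.1 0.1 -12.8 0 0 0 4.5;0.1 0.1 -12.8 0 0 0 4.5;0.1 0.1 -12.8 0 0 0 4.5")

```text
t: 2.4
eef_pos: [0.4283, -0.0498, 0.0147]
ee_rot: [3.14, -0.001, 1.344]
ft_force: [-0.4, 1.3, -0.5]
width: 0.526
grip_force: 0.0
```

Emit:
step_arm(increments="0 0 0 0 0 0 0;0 0 0 0 0 0 0;0 0 0 0 0 0 0;0 0 0 0 0 0 0;0 0 0 0 0 0 0;0 0 0 0 0 0 0;0 0 0 0 0 0 0;0 0 0 0 0 0 0", force=50)

```text
t: 3.07
eef_pos: [0.4275, -0.0501, 0.014]
ee_rot: [3.141, -0.001, 1.343]
ft_force: [-4.0, 1.6, 7.7]
width: 0.099
grip_force: 48.8
```

Emit:
step_arm(increments="0.09 -0.02 1.8 0 0 0 0;0.35 -0.08 3.58 0 0 0 0;0.78 -0.18 5.32 0 0 0 0;1.39 -0.32 7.01 0 0 0 0;2.15 -0.49 8.63 0 0 0 0;3.07 -0.7 10.16 0 0 0 0;3.07 -0.7 10.16 0 0 0 0;3.07 -0.7 10.16 0 0 0 0")

```text
t: 3.73
eef_pos: [0.456, -0.0568, 0.115]
ee_rot: [-3.137, -0.0, 1.343]
ft_force: [-9.8, 3.1, 2.5]
width: 0.091
grip_force: 49.5
```

Emit:
step_arm(increments="1.06 -0.24 1.44 0 0 0 0;2.26 -0.51 2.75 0 0 0 0;3.58 -0.81 3.94 0 0 0 0;5 -1.14 4.99 0 0 0 0;6.52 -1.49 5.88 0 0 0 0;8.13 -1.85 6.62 0 0 0 0;9.79 -2.23 7.18 0 0 0 0;9.79 -2.23 7.18 0 0 0 0")

```text
t: 4.4
eef_pos: [0.5587, -0.081, 0.1892]
ee_rot: [3.137, 0.0, 1.343]
ft_force: [-3.5, 0.2, 17.0]
width: 0.091
grip_force: 53.5
```

```bash
python3 - <<'E'
from h import *
snap('scene','s2.png'); print(manip.observe()['ft_force'])
E
```

```text
[-3.00728857 -0.70713502 14.85112834]
```

View pics/s2.png

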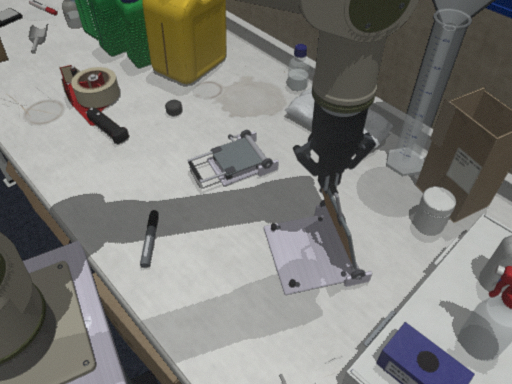

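The panel is well past dead centre at about 1.3 rad, and the bar is held at about (330,195). I'll carry it on to about 1.75.

Emit:
step_arm(increments="0.9 -0.2 0.3 0 0 0 0;1.71 -0.39 0.6 0 0 0 0;3.45 -0.79 0.8 0 0 0 0;5.21 -1.19 0.85 0 0 0 0;6.95 -1.58 0.7 0 0 0 0;7.82 -1.78 0.6 0 0 0 0;7.82 -1.78 0.6 0 0 0 0;7.82 -1.78 0.6 0 0 0 0")

```text
t: 5.12
eef_pos: [0.6344, -0.0988, 0.1926]
ee_rot: [3.141, 0.002, 1.342]
ft_force: [2.1, -4.9, -0.6]
width: 0.094
grip_force: 51.2
```

Emit:
step_arm(increments="0 0 0 0 0 0 2.5;0 0 0 0 0 0 4.5;0 0 0 0 0 0 4.5;0 0 0 0 0 0 4.5;0 0 0 0 0 0 4.5;0 0 0 0 0 0 4.5")

```text
t: 5.62
eef_pos: [0.634, -0.0967, 0.1928]
ee_rot: [3.141, -0.001, 1.344]
ft_force: [4.0, 0.3, -2.2]
width: 0.527
grip_force: 1.6
```

Emit:
step_arm(increments="0 0 0 0 0 0 7;0 0 0 0 0 0 7;0 0 0 0 0 0 7;0 0 0 0 0 0 7;0 0 2 0 0 0 7;0 0 5 0 0 0 7;0 0 9 0 0 0 7;0 0 12 0 0 0 7")

```text
t: 6.28
eef_pos: [0.6338, -0.0976, 0.3155]
ee_rot: [3.14, -0.0, 1.343]
ft_force: [0.3, -0.7, 0.8]
width: 0.822
grip_force: 0.0
```

Emit:
step_arm(increments="-4 0 0 0 0 0 7;-8 0 0 0 0 0 7;-12 0 0 0 0 0 7;-15 0 0 0 0 0 7;-15 0 0 0 0 0 7;-15 0 0 0 0 0 7;-15 0 0 0 0 0 7;-15 0 0 0 0 0 7")

```text
t: 6.95
eef_pos: [0.4847, -0.0972, 0.3127]
ee_rot: [3.142, 0.001, 1.344]
ft_force: [0.2, -0.2, -0.4]
width: 0.821
grip_force: 0.0
```

```bash
python3 - <<'E'
from h import *
snap('scene','s3.png'); o=manip.observe(); print(o['ft_force'],o['eef_pos'],o['t'])
E
```

```text
[-0.1954831  -0.46211828  0.5558196 ] [ 0.48466157 -0.09729985  0.31250575] 7.0
```

View pics/s3.png

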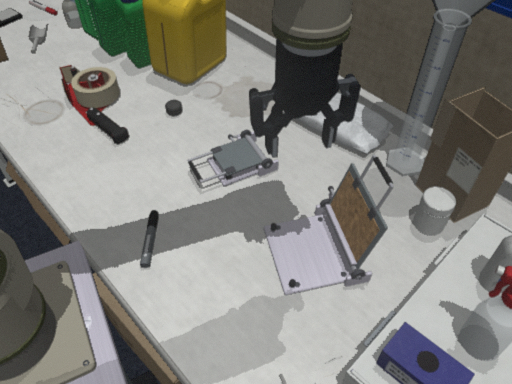

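The wide panel stands open and leans back, with its bar at (382,172). The narrow easel, around (238,158), is still folded, and the gripper is clear of both.

```bash
python3 -c "
from plant import manip
print(manip.job_done())"
```

```text
the job is handed in; nothing more can be done
None
```

The wide easel stands open against its stop, the narrow one is still folded, the arm is clear of both, and the job was handed in at about 7 s; no verdict came back.

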